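# Mesh and press a beater into a docked hand mixer

### The arm

A 7-joint arm with a two-finger parallel gripper is mounted at the origin on the work surface. World frame = base frame: x ahead of the robot, y to its left, z up, the work surface at z = 0. Lengths are in m, angles in rad, forces in N, time in s.
With the tool pointing down it reaches from about 0.425 to 0.925 m from the base axis. Payload 6.8 kg.
Tool frame: the origin (TCP) lies midway between the tips of the shut fingers; the grasp point (between the pads) lies arm.tcp_to_grasp behind it (arm.tcp_to_grasp is the distance from the TCP to the grasp point, in m); z points along the fingers, y is the direction in which the jaws open and shut (so a half turn about z gives the same grasp; the last joint's range is limited). The gripper opens to 85 mm and grips with 20 to 120 N. Pads are 22 mm wide; open, the fingers measure 114 mm over their backs; the gripper's body (76 mm by 85 mm) begins 54 mm behind the grasp point. The pads swing forward as they close: fully open they stand 13 mm farther back than shut.
Start: joints at [1.204, 0.477, 0.022, 1.555, -0.011, 1.109, -0.083], TCP at [0.173, -0.653, 0.231] pointing down, gripper open.
Joint ranges: [-2.96, 2.96], [-0.34, 2.1], [-1.41, 1.46], [0.24, 2.44], [-1.37, 4.51], [0.17, 1.92], [-2.96, 2.96]. Speed limits (rad/s): [2.39, 2.39, 3.14, 3.14, 3.14, 3.14, 3.14].

### API

Orientations are given as a unit quaternion [x, y, z, w].
In Python, from station import arm gives the robot as it stands.
- The arm moves only by the tool play_rows, never from a script. Its argument "motion" is a list of rows, each a list of 3 entries, a list of its own where there are three numbers: the opening, from 0 (shut) to 1 (fully open), then the shift along the tool's x, y, z in mm, then the turn, a rotation vector about the tool's x, y, z in degrees. A call has 1 to 5 rows; each row is the pose to reach, as a shift and turn from the pose commanded when the call began, along the tool's axes at that moment; what a row does not reach only later rows make up. A row lasts 1/8 s, in which the tool goes at most 62.5 mm and 10.7 degrees, less where a joint would pass 70% of its speed; a pose out of reach is approached as far as the arm can. A call with a gripper value outside its range is refused whole. The fingers move at their own pace and stop on an object; "grip_force" is the grip in N (left out, the last holds). Time passes only in rows, so rows that repeat a pose let the fingers close. It gives the time, the measured TCP pose, the force and the opening at its end, in the units of the state.
- arm.get_obs(): the state, without advancing time (a new reading comes with each control period).
- arm.capture(name): name is "side" or "top"; returns a dict with "pixels" (420x560x3 uint8, blue, green, red), "vertical_fov" (degrees; the focal length in pixels is half the picture's height over the tangent of half this angle, whatever the lens; pixels are square), "cx", "cy" (the principal point, pixels), "view" (4x4, takes a point from world to camera coordinates). Camera axes: x right, y down, z forward; pixel columns grow to the right and rows downward; lengths in m; the calibration is good to about 2 mm. A picture is of the moment at which its call begins. There is no depth.
- arm.close_job(): hands the job in, once; it reports no verdict.
Trained networks look in a picture, given as the dict that the camera call returned (one of the last four; its "shot" number tells which), for a name from the list of things; names that differ only in an ending like _2 or _b are one class to them, and where a whole thing is asked for, a point or a joint stands for the part that bears it (a point fixed in the world has none). Each returns a list of dicts, best first, with "score" (0 to 1); they miss things now and then, are a little off and sometimes report something else, mostly with a low value. They report only what shows in the picture. A call takes as long as a camera call. They do not tell look-alikes from the thing itself.
- arm.boxes_of(picture, label): "xyz" ([x, y, z] in m, in world coordinates, good to about 4 mm: the middle of the surface that is visible of it).
- arm.mark_of(picture, label): "xyz" ([x, y, z] in m, in world coordinates, good to about 4 mm: a listed point, or the origin of a listed thing).
The state is a dict: "t": time; "qpos": joint angles; "dq": joint speeds; "tau": joint torques, N m; "tool_pos": TCP position; "eef_rot": TCP orientation; "wrist_force": force on the tool from outside, world axes, zero at the start; "wrist_torque": the same for the moment, N m; "gripper_width": finger opening in m.
Only numpy, scipy, OpenCV 4.12 (cv2) and the standard library are available. Lean on these libraries where they do the work, as an engineer would, in place of code of your own. Each camera call takes 0.05 s, during which the arm holds its last target.

### The job

The hand mixer is docked upside down with its two sockets facing up. Take the flat beater out of the wooden rack, stem down, turn it until the four fins of its stem mesh with the cross-shaped slot of the square steel socket, and push it fully home against the socket's spring, so that its collar sits on the socket. Finish while still holding the beater and keeping it pressed down (do not let go), and leave the dough hook and the other things on the worktop where they are.

Things in the scene. Friction and masses are not known exactly. Their poses are not given: they have to be found in the camera images.
- beater_grip (a point): Flat beater of plain aluminium, about 0.11 kg, upright in one of the two rack places, stem down. This point is the centre of its top bar, the place to grip: 66 mm long (local x), 10 mm thick (local y; grip across this), 20 mm high, so its top is 10 mm above. z is up along the beater. The blade below is an open frame as thick as the bar, down to 78 mm below this point.
- beater_collar (a point): Underside centre of the beater's collar (30 mm wide, 6 mm thick), on the axis, 112 mm below beater_grip; same axes. Below it the steel stem: four fins in a cross along local x and y, 18 mm over the tips, 5 mm thick, 36 mm long, then a 4 mm smaller tip (13 mm over, fins 3 mm thick). The collar rests on the rack at the start, on the socket's mouth when home.
- beater_tip (a point): Lowest point of the beater's stem on its axis, 40 mm below beater_collar; same axes.
- socket_mouth (a point): Centre of the mouth (upper face, z = 121 mm) of the mixer's drive socket: a square steel block 25 mm wide, 6 mm proud of the white housing, with a cross-shaped slot along its local x and y (parallel to its sides): arms 7.5 mm wide, 20.4 mm end to end. The stem fits in any of the four quarter turns. z is up. The socket's start angle varies; it resists turning (0.15 N m).
- drive: The drive socket with its spring; origin and axes as socket_mouth. Inside, 29 mm below the mouth, a spring-loaded plate meets the stem's tip and is pressed down another 11 mm when the beater is fully home: 3.6 N at first, 6.9 N at home. It lifts the beater out again if let go.
- mixer: White hand mixer, upside down in a grey dock, fixed. Origin on the worktop below the middle between its sockets; local x runs from the nose (48 mm before it) to the far end (148 mm beyond). Housing 96 mm wide, its face 115 mm high. The square socket for the beater is at local y -24.5 mm; the round one at +24.5 mm has an 11 mm bore, too narrow for the stem, and rises 4 mm.
- rack_top (a point): Centre of the upper face of the fixed wooden rack, 60 mm above the worktop. Block 70 mm (local x) by 200 mm (local y) by 60 mm high with two round holes 21.5 mm wide through it, at local y -60 and +60 mm; the flat beater stands in one and the dough hook in the other (either way round).
- beater: The flat beater as a whole; origin and axes as beater_collar.
- dough_hook: Steel spiral dough hook, bystander, in the other rack place; its origin is the underside of its 30 mm collar, at the rack's top; it rises 90 mm above the rack, 38 mm across.
- spice_jar: Amber jar, 42 mm wide, 90 mm high, bystander; origin at the centre of its underside.
- extract_bottle: Amber bottle, 48 mm wide, 140 mm high, bystander; origin at the centre of its underside.
- tub: Open brown card tub, 80 mm wide, 55 mm high, bystander; origin at the centre of its underside.
Not all that is in view belongs to the job. Of the things that look like the beater, the largest one is meant. Of the things that look like the part that bears rack_top, the larger one is meant.

How it is judged:
By the outcome, as a careful person would: the job done as asked, in the order asked, and still so for the second after the job is handed in, while the arm keeps its last pose, push and grip.
It also fails if it takes over 42 s, if anything falls off the work surface, if the arm or the gripper's body presses on something with over 40 N, if the wrist force passes 120 N, or if a joint passes its speed limit or range.

## Working session

There is one attempt and no reset: what is moved stays moved. The work goes in short steps, Python scripts to look and compute and a tool call to move; the robot and the scene stay as the last step left them, time stands still between calls to the robot, and variables do not carry over. Pictures are saved under pics/ and viewed, and the job is handed in when it is done.

Besides the shell and the picture viewer there is one more tool, called after "Request:" as name([rows], argument=value, ...), one row to a line, values as JSON. play_rows: Moves the arm, as the interface text tells. Its arguments: {"type":"object","properties":{"motion":{"type":"array","items":{"type":"array"}},"grip_force":{"type":"number"}},"required":["motion"]}

```bash
ls; mkdir -p pics
cat > h.py <<'E'
import numpy as np, cv2
from station import arm
from scipy.spatial.transform import Rotation as R
def f(p): return p["pixels"].shape[0]/2/np.tan(np.radians(p["vertical_fov"])/2)
def proj(p,X):
    c=np.array(p["view"])@np.r_[X,1]; return np.array([p["cx"]+f(p)*c[0]/c[2],p["cy"]+f(p)*c[1]/c[2]])
def ray(p,uv):
    V=np.array(p["view"]);d=np.array([(uv[0]-p["cx"])/f(p),(uv[1]-p["cy"])/f(p),1]);Rm=V[:3,:3]
    return -Rm.T@V[:3,3], Rm.T@d
def atz(p,uv,z):
    o,d=ray(p,uv); return o+d*(z-o[2])/d[2]
def tri(p1,u1,p2,u2):
    o1,d1=ray(p1,u1);o2,d2=ray(p2,u2)
    s=np.linalg.lstsq(np.c_[d1,-d2],o2-o1,rcond=None)[0]
    a=o1+s[0]*d1;b=o2+s[1]*d2; return (a+b)/2,np.linalg.norm(a-b)
E
python3 - <<'E'
from h import *
np.set_printoptions(precision=4,suppress=True)
o=arm.get_obs(); print(o, arm.tcp_to_grasp)
for n in ["top","side"]:
    p=arm.capture(n); cv2.imwrite(f"pics/{n}0.png",p["pixels"]); print(n,p["vertical_fov"],p["cx"],p["cy"],np.array(p["view"]).tolist(),[k for k in p])
    for l in ["beater_grip","beater_collar","socket_mouth","rack_top","mixer","dough_hook","spice_jar","extract_bottle","tub"]:
        for d in arm.mark_of(p,l)[:3]: print(n,l,round(d["score"],2),np.round(d["xyz"],3),proj(p,d["xyz"]).round())
E
```

```text
pics
{'t': 0.0, 'qpos': array([ 1.2039,  0.4778,  0.0223,  1.5565, -0.0115,  1.1093, -0.0831]), 'dq': array([ 0.0012,  0.0018, -0.0005,  0.0009, -0.0023,  0.0014,  0.0001]), 'tau': array([  0.0005, -59.6445,   1.6081, -28.1204,   0.0125,   0.0094,
         0.    ]), 'tool_pos': array([ 0.1726, -0.6519,  0.2303]), 'eef_rot': array([ 0.9916,  0.1291, -0.0002, -0.0009]), 'wrist_force': array([ 0.083 , -0.0864,  0.2838]), 'wrist_torque': array([ 0.0055, -0.0324, -0.0187]), 'gripper_width': 0.08539779596219058} 0.0187
top 52.204824897083434 277.96805949200035 211.07120319996451 [[0.0006562616495540884, -0.9999986460919715, -0.0015090178497097768, 0.08448866326977716], [-0.9752515637318632, -0.00030637989553811075, -0.22109792755680713, 0.5059616811706126], [0.22109716587781678, 0.001616770108280164, -0.975250444396317, 0.9189920110475254], [0.0, 0.0, 0.0, 1.0]] ['pixels', 'vertical_fov', 'cx', 'cy', 'view', 'shot']
top beater_grip 0.75 [0.488 0.18  0.174] [230. 207.]
top beater_grip 0.6 [0.621 0.254 0.118] [201. 154.]
top beater_grip 0.52 [0.598 0.17  0.122] [239. 163.]
top beater_collar 
[... 1254 characters left out ...]
[266. 226.]
side beater_grip 0.64 [0.595 0.17  0.117] [223. 224.]
side beater_collar 0.95 [0.616 0.257 0.031] [199. 272.]
side beater_collar 0.74 [0.482 0.179 0.059] [266. 260.]
side beater_collar 0.68 [0.594 0.17  0.035] [225. 248.]
side socket_mouth 0.58 [ 0.499 -0.213  0.116] [324. 139.]
side rack_top 0.96 [0.472 0.241 0.059] [258. 282.]
side rack_top 0.84 [0.306 0.322 0.043] [314. 345.]
side mixer 0.61 [ 0.5   -0.185 -0.002] [317. 178.]
side dough_hook 0.63 [0.457 0.296 0.062] [253. 303.]
side spice_jar 0.71 [0.656 0.068 0.003] [224. 219.]
side extract_bottle 0.85 [0.667 0.407 0.002] [144. 322.]
side tub 0.68 [ 0.438  0.028 -0.   ] [308. 237.]
side tub 0.6 [0.657 0.068 0.002] [224. 219.]
```

View pics/top0.png

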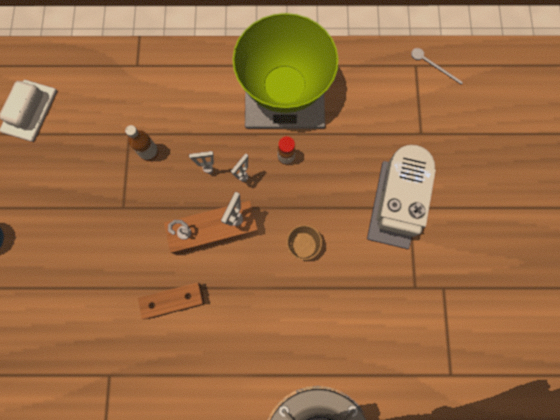

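View pics/side0.png

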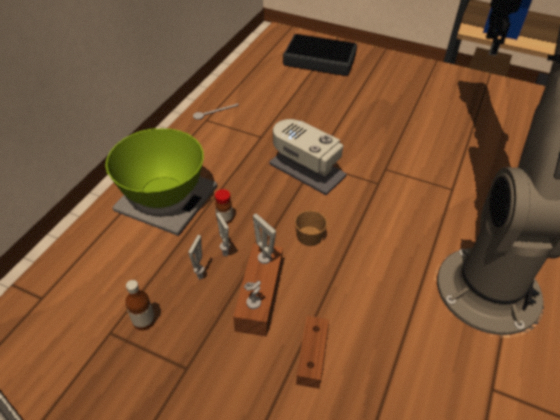

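Run:
```python
from h import *
t=cv2.imread("pics/top0.png");s=cv2.imread("pics/side0.png")
a=cv2.resize(t[180:260,190:270],(400,400),interpolation=cv2.INTER_CUBIC)
b=cv2.resize(t[170:250,370:450],(400,400),interpolation=cv2.INTER_CUBIC)
cv2.imwrite("pics/crop_t.png",np.hstack([a,b]))
a=cv2.resize(s[200:280,225:305],(400,400),interpolation=cv2.INTER_CUBIC)
b=cv2.resize(s[100:180,285:365],(400,400),interpolation=cv2.INTER_CUBIC)
cv2.imwrite("pics/crop_s.png",np.hstack([a,b]))
```

```text
(no output)
```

View pics/crop_t.png

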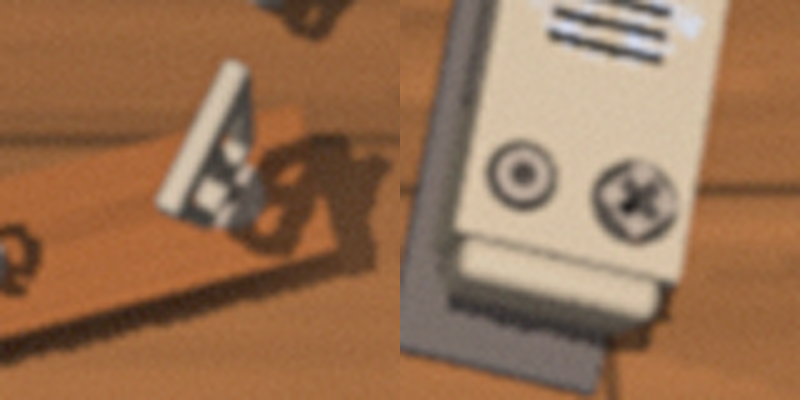

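View pics/crop_s.png

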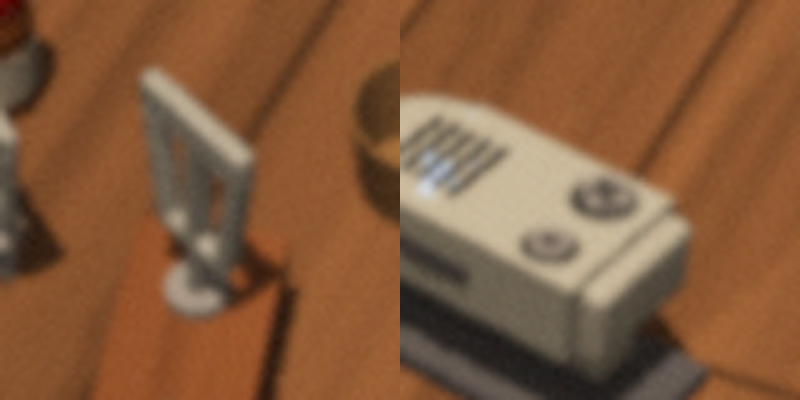

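The top view shows the large beater at about (230,207) in the rack, with two smaller look-alikes behind it. The mixer's cross socket is at about (417,210) and the round one at about (394,205). In the side view the beater is at (265,230) and the socket at (325,140). The next step is to measure the bar and the slot angle closely.

```bash
cat > rect.py <<'E'
from h import *
def rect(p,c,z,half=0.03,n=400):
    g=np.linspace(-half,half,n)
    # image: columns = world x (right), rows up = world y
    X,Y=np.meshgrid(c[0]+g,c[1]-g)
    P=np.stack([X,Y,np.full_like(X,z),np.ones_like(X)],-1)@np.array(p["view"]).T
    u=p["cx"]+f(p)*P[...,0]/P[...,2];v=p["cy"]+f(p)*P[...,1]/P[...,2]
    return cv2.remap(p["pixels"],u.astype(np.float32),v.astype(np.float32),cv2.INTER_CUBIC)
E
python3 - <<'E'
from rect import *
np.set_printoptions(precision=4,suppress=True)
p=arm.capture("top");q=arm.capture("side")
for nm,z in [("sock",0.121)]:
    im=[rect(x,(0.495,-0.210),0.121) for x in (p,q)]
    cv2.imwrite("pics/rs.png",np.hstack(im))
im=[rect(x,(0.484,0.180),0.182,half=0.05) for x in (p,q)]
cv2.imwrite("pics/rb.png",np.hstack(im))
for l in ["beater_grip","socket_mouth"]:
  for x in (p,q):
    for d in arm.mark_of(x,l)[:2]: print(l,round(d["score"],2),np.round(d["xyz"],4))
E
```

```text
beater_grip 0.79 [0.4877 0.1791 0.1706]
beater_grip 0.76 [0.5969 0.1717 0.1198]
beater_grip 0.83 [0.6192 0.2499 0.1148]
beater_grip 0.61 [0.4841 0.1827 0.1708]
socket_mouth 0.44 [ 0.49   -0.2092  0.1192]
socket_mouth 0.56 [ 0.496  -0.2121  0.1217]
```

View pics/rs.png

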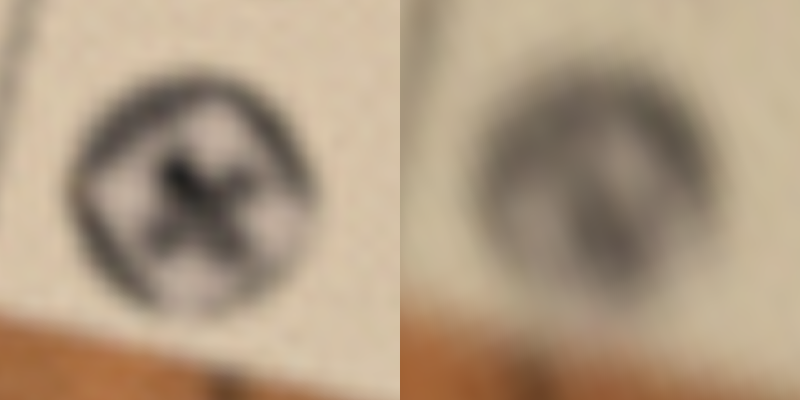

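View pics/rb.png

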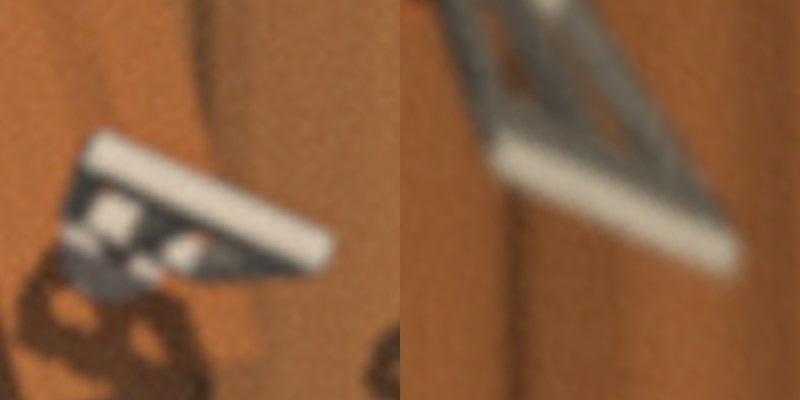

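```bash
cat > fit.py <<'E'
from rect import *
from scipy.optimize import minimize
from scipy.ndimage import gaussian_filter
def sockfit(I,half=0.03,side=True):
    n=I.shape[0];G=cv2.cvtColor(I,cv2.COLOR_BGR2GRAY).astype(float)
    g=np.linspace(-half,half,n);X,Y=np.meshgrid(g,-g);px=g[1]-g[0]
    def model(c):
        x=X-c[0];y=Y-c[1];C,S=np.cos(c[2]),np.sin(c[2]);a=x*C+y*S;b=-x*S+y*C
        sq=(np.maximum(abs(a),abs(b))<.0125)
        cr=((abs(a)<.00375)&(abs(b)<.0102))|((abs(b)<.00375)&(abs(a)<.0102))
        return gaussian_filter(sq*1.0,.0009/px),gaussian_filter(cr*1.0,.0009/px)
    def cost(c):
        sq,cr=model(c);w=(np.hypot(X-c[0],Y-c[1])<.0165)
        A=np.c_[np.ones(w.sum()),sq[w],cr[w],X[w],Y[w]]
        r=G[w]-A@np.linalg.lstsq(A,G[w],rcond=None)[0]; return r.var()/G[w].var()
    best=None
    for th in np.radians(np.arange(0,90,10)):
        r=minimize(cost,[0,0,th],method="Nelder-Mead",options=dict(initial_simplex=[[0,0,th],[.003,0,th],[0,.003,th],[0,0,th+.12]],maxiter=80))
        if best is None or r.fun<best.fun: best=r
    return best
def barfit(I,half=0.05,thr=165):
    G=cv2.cvtColor(I,cv2.COLOR_BGR2LAB);m=((G[...,0]>thr)).astype(np.uint8)
    n,l,s,c=cv2.connectedComponentsWithStats(m);k=1+np.argmax(s[1:,4])
    pts=np.argwhere(l==k)[:,::-1].astype(np.float32);r=cv2.minAreaRect(pts)
    px=2*half/(I.shape[0]-1)
    e=np.linalg.eigh(np.cov(pts.T))[1][:,1];
    return (r[0][0]*px-half, half-r[0][1]*px), np.array(r[1])*px*1e3, np.degrees(np.arctan2(-e[1],e[0]))
E
python3 - <<'E'
from fit import *
np.set_printoptions(precision=4,suppress=True)
for n in ("top","side"):
    ps=[arm.capture(n) for _ in range(2)];p=dict(ps[0]);p["pixels"]=np.mean([x["pixels"] for x in ps],0).astype(np.uint8)
    c=(0.495,-0.210);b=sockfit(rect(p,c,0.121,n=200));print(n,"sock",np.array(c)+b.x[:2],np.degrees(b.x[2])%90,b.fun)
    c=(0.484,0.18)
    for thr in (150,165,180):
        o=barfit(rect(p,c,0.182,half=.05),thr=thr);print(n,"bar",np.array(c)+o[0],o[1:])
T=R.from_quat(arm.get_obs()["eef_rot"]).as_matrix();print(T)
E
```

```text
top sock [ 0.4952 -0.2114] 34.375946427718 0.19596194858192262
top bar [0.4867 0.1801] (array([65.7107,  9.728 ]), np.float64(155.41305202876111))
top bar [0.4866 0.1801] (array([64.3832,  8.4835]), np.float64(155.46679842263217))
top bar [0.4865 0.1801] (array([62.8659,  7.0783]), np.float64(155.53010325031653))
side sock [ 0.5086 -0.2177] 45.0483503804361 0.1438889194839893
side bar [0.4879 0.1786] (array([64.0286,  9.2262]), np.float64(154.93651726997658))
side bar [0.4878 0.1787] (array([60.4246,  6.5182]), np.float64(155.2212790984799))
side bar [0.4874 0.1791] (array([6.0607, 1.8402]), np.float64(150.31736337520186))
[[ 0.9667  0.256   0.    ]
 [ 0.256  -0.9667 -0.    ]
 [ 0.      0.     -1.    ]]
```

Run:
```python
from fit import *
np.set_printoptions(precision=4,suppress=True)
ps=[arm.capture("top") for _ in range(2)];p=dict(ps[0]);p["pixels"]=np.mean([x["pixels"] for x in ps],0).astype(np.uint8)
c=np.array((0.495,-0.211));I=rect(p,c,0.121,half=.02);out=[I.copy()]
b=sockfit(rect(p,c,0.121,n=200));print(c+b.x[:2],np.degrees(b.x[2])%90,b.fun)
J=I.copy();C,S=np.cos(b.x[2]),np.sin(b.x[2]);M=np.array([[C,-S],[S,C]])
def dr(P):
    P=(np.array(P)@M.T+b.x[:2]);P=np.c_[(P[:,0]+.02)/.04*399,(.02-P[:,1])/.04*399].astype(np.int32);cv2.polylines(J,[P],True,(0,0,255),1)
h=.0125;dr([[-h,-h],[h,-h],[h,h],[-h,h]]);a,w=.0102,.00375
dr([[-a,-w],[a,-w],[a,w],[-a,w]]);dr([[-w,-a],[w,-a],[w,a],[-w,a]])
cv2.imwrite("pics/sf.png",np.hstack([I,J]))
for d in arm.mark_of(ps[-1],"mixer")[:2]: print(d)
```

```text
[ 0.4952 -0.2115] 33.73627032450964 0.19409107685370341
{'xyz': [0.4993, -0.19, 0.0033], 'score': 0.81}
{'xyz': [0.4379, 0.0296, 0.0001], 'score': 0.28}
```

View pics/sf.png

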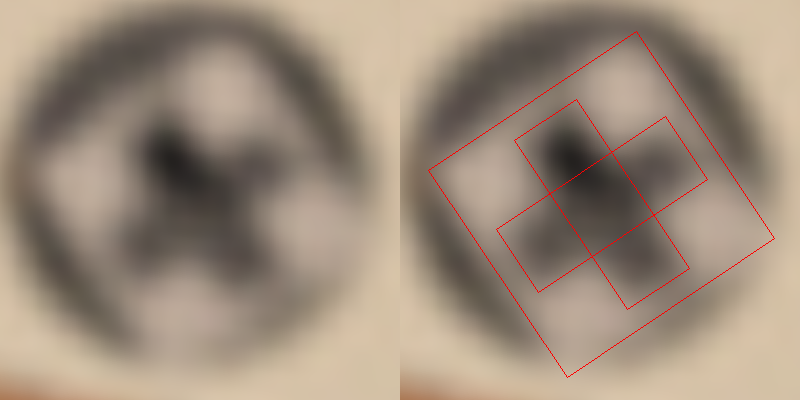

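```bash
cat > mv.py <<'E'
from h import *
import sys
def go(x,y,z,yaw,grasp=False):
    o=arm.get_obs();T=R.from_quat(o["eef_rot"]);
    c,s=np.cos(np.radians(yaw)),np.sin(np.radians(yaw))
    G=R.from_matrix(np.array([[c,s,0],[s,-c,0],[0,0,-1.]]))
    d=T.inv().apply(np.array([x,y,z])-o["tool_pos"])*1e3
    rv=np.degrees((T.inv()*G).as_rotvec())
    X=T.as_matrix()[:,0]
    print("t",o["t"],"pos",o["tool_pos"].round(4),"yaw",round(np.degrees(np.arctan2(X[1],X[0])),2),"F",o["wrist_force"].round(1),"w",round(o["gripper_width"],4),"q7",o["qpos"][6].round(2))
    print("shift",d.round(1),"turn",rv.round(2))
if __name__=="__main__": go(*map(float,sys.argv[1:5]))
E
python3 mv.py 0.44 -0.42 0.29 65
```

```text
t 1.65 pos [ 0.1728 -0.6525  0.2313] yaw 14.83 F [-0.1  0.4  0.7] w 0.0854 q7 -0.08
shift [ 317.9 -156.4  -58.7] turn [  0.     0.   -50.17]
```

Request:
play_rows([
  [1,[60,-10,-30],[0,0,-10]],
  [1,[115,-30,-59],[0,0,-20]],
  [1,[170,-55,-59],[0,0,-30]],
  [1,[225,-85,-59],[0,0,-40]],
  [1,[280,-115,-59],[0,0,-50]],
])

```text
t: 2.28
tool_pos: [0.4113, -0.4721, 0.2907]
eef_rot: [0.843, 0.538, 0.0, 0.0]
wrist_force: [1.2, -0.3, -0.4]
gripper_width: 0.0854
```

```bash
python3 mv.py 0.53 -0.18 0.26 110
```

```text
t 2.275 pos [ 0.4113 -0.4721  0.2907] yaw 65.14 F [ 1.2 -0.3 -0.4] w 0.0854 q7 0.24
shift [314.9 -15.1  30.6] turn [ 3.000e-02  4.000e-02 -4.485e+01]
```

Request:
play_rows([
  [1,[60,-3,0],[0,0,-9]],
  [1,[120,-6,0],[0,0,-18]],
  [1,[180,-9,0],[0,0,-27]],
  [1,[240,-12,0],[0,0,-36]],
  [1,[300,-15,0],[0,0,-45]],
])

```text
t: 2.9
tool_pos: [0.5245, -0.1939, 0.2906]
eef_rot: [0.573, 0.82, -0.0, 0.0]
wrist_force: [0.6, 0.4, 0.3]
gripper_width: 0.0857
```

```bash
python3 mv.py 0.487 0.1795 0.26 155.4
```

```text
t 2.9 pos [ 0.5245 -0.1939  0.2906] yaw 110.1 F [0.6 0.4 0.3] w 0.0857 q7 0.46
shift [363.6  93.1  30.4] turn [ 1.00e-02  5.00e-02 -4.53e+01]
```

Request:
play_rows([
  [1,[60,16,0],[0,0,-9]],
  [1,[120,32,0],[0,0,-18]],
  [1,[180,47,0],[0,0,-27]],
  [1,[240,62,10],[0,0,-36]],
  [1,[300,77,20],[0,0,-45.3]],
])

```text
t: 3.52
tool_pos: [0.4945, 0.1141, 0.2706]
eef_rot: [0.213, 0.977, -0.0, 0.001]
wrist_force: [0.3, 0.2, -0.5]
gripper_width: 0.0855
```

```bash
python3 mv.py 0.487 0.1795 0.22 155.4
```

```text
t 3.525 pos [0.4945 0.1141 0.2706] yaw 155.39 F [ 0.3  0.2 -0.5] w 0.0855 q7 0.6
shift [34.2 56.3 50.6] turn [ 0.01  0.09 -0.01]
```

Request:
play_rows([
  [1,[18,28,10],[0,0,0]],
  [1,[34.2,56.3,30],[0,0,0]],
  [1,[34.2,56.3,60],[0,0,0]],
  [1,[34.2,56.3,90],[0,0,0]],
  [1,[34.2,56.3,117],[0,0,0]],
])

```text
t: 4.15
tool_pos: [0.4874, 0.1778, 0.1524]
eef_rot: [0.215, 0.977, -0.0, 0.0]
wrist_force: [-0.4, 0.7, 0.5]
gripper_width: 0.0856
```

```bash
python3 mv.py 0.487 0.1795 0.1535 155.4
python3 - <<'E'
from h import *
for n in ("top","side"):
    p=arm.capture(n);cv2.imwrite(f"pics/{n}1.png",p["pixels"])
    u=proj(p,[.487,.18,.17]).astype(int);I=p["pixels"][u[1]-50:u[1]+50,u[0]-50:u[0]+50]
    globals()[n]=cv2.resize(I,(400,400),interpolation=cv2.INTER_CUBIC)
cv2.imwrite("pics/g1.png",np.hstack([top,side]))
E
```

```text
t 4.15 pos [0.4874 0.1778 0.1524] yaw 155.12 F [-0.4  0.7  0.5] w 0.0856 q7 0.33
shift [ 1.1  1.4 -1.1] turn [-0.01  0.01 -0.28]
```

View pics/g1.png

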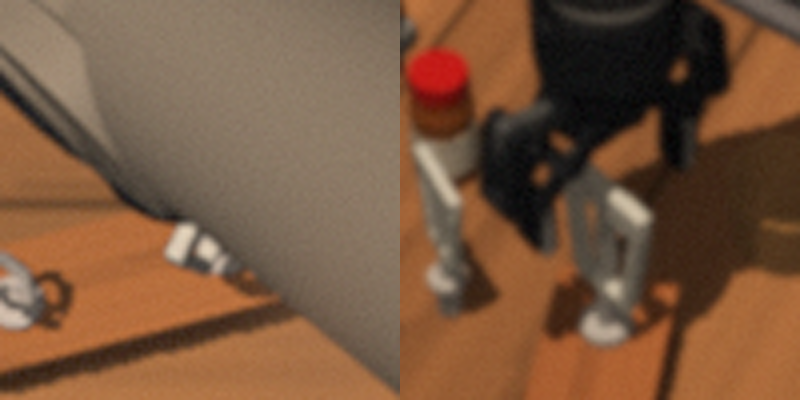

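The side crop shows the fingers straddling the bar at about its middle. In the top view the arm hides it. Closing now.

Request:
play_rows([
  [1,[0.5,1,-1],[0,0,-0.3]],
  [0,[0.5,1,-1],[0,0,-0.3]],
  [0,[0.5,1,-1],[0,0,-0.3]],
  [0,[0.5,1,-1],[0,0,-0.3]],
  [0,[0.5,1,-1],[0,0,-0.3]],
], grip_force=80)

```text
t: 4.88
tool_pos: [0.4875, 0.179, 0.1545]
eef_rot: [0.213, 0.977, 0.0, 0.0]
wrist_force: [-0.9, -0.1, 0.3]
gripper_width: 0.012
```

Request:
play_rows([
  [0,[0,0,0],[0,0,0]],
  [0,[0,0,0],[0,0,0]],
  [0,[0,0,0],[0,0,0]],
  [0,[0,0,0],[0,0,0]],
])

```text
t: 5.38
tool_pos: [0.4877, 0.1793, 0.1546]
eef_rot: [0.213, 0.977, 0.0, 0.0]
wrist_force: [0.8, -0.2, 3.2]
gripper_width: 0.0087
```

```bash
python3 mv.py 0.487 0.1795 0.30 155.4;python3 - <<'E'
from h import *
o=arm.get_obs();print(o["wrist_torque"])
p=arm.capture("side")
u=proj(p,[.487,.18,.15]).astype(int);I=p["pixels"][u[1]-50:u[1]+50,u[0]-50:u[0]+50]
cv2.imwrite("pics/g2.png",cv2.resize(I,(500,500),interpolation=cv2.INTER_CUBIC))
E
```

```text
t 5.375 pos [0.4877 0.1793 0.1546] yaw 155.43 F [ 0.8 -0.2  3.2] w 0.0087 q7 0.33
shift [   0.7    0.  -145.4] turn [0.04 0.02 0.03]
[ 0.18388018 -0.09813702  0.0063291 ]
```

View pics/g2.png

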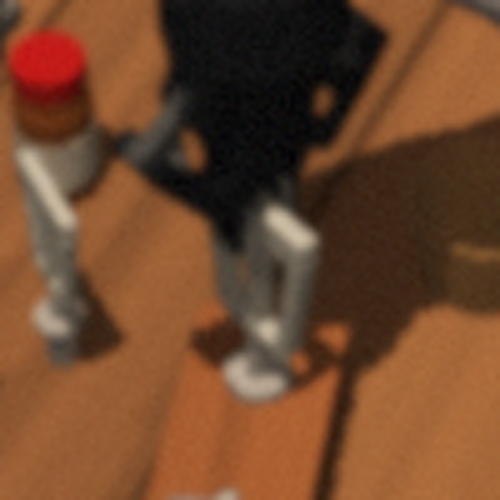

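Request:
play_rows([
  [0,[0,0,-15],[0,0,0]],
  [0,[0,0,-45],[0,0,0]],
  [0,[0,0,-80],[0,0,0]],
  [0,[0,0,-120],[0,0,0]],
  [0,[0,0,-145],[0,0,0]],
])

```text
t: 6.05
tool_pos: [0.4872, 0.1791, 0.3017]
eef_rot: [0.213, 0.977, 0.0, 0.001]
wrist_force: [0.6, 0.3, -1.4]
gripper_width: 0.0086
```

```bash
python3 mv.py 0.50 -0.2114 0.30 124.4;python3 - <<'E'
from h import *
o=arm.get_obs();print(o["wrist_torque"])
p=arm.capture("side")
u=proj(p,[.487,.18,.25]).astype(int);I=p["pixels"][max(u[1]-60,0):u[1]+60,u[0]-60:u[0]+60]
cv2.imwrite("pics/g3.png",cv2.resize(I,(600,600),interpolation=cv2.INTER_CUBIC))
E
```

```text
t 6.05 pos [0.4872 0.1791 0.3017] yaw 155.44 F [ 0.6  0.3 -1.4] w 0.0086 q7 0.48
shift [-174.  -349.8    1.7] turn [ 0.04  0.05 31.04]
[-0.00139797 -0.03725198 -0.01281995]
```

View pics/g3.png

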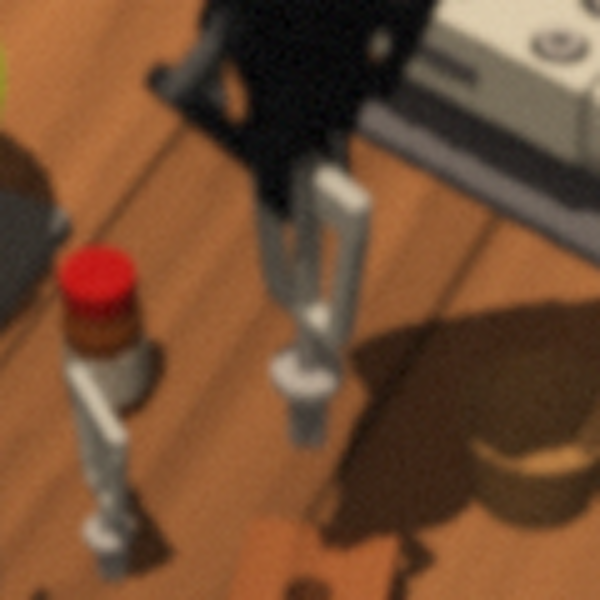

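Request:
play_rows([
  [0,[-24,-48,0],[0,0,6]],
  [0,[-50,-100,0],[0,0,12]],
  [0,[-76,-152,0],[0,0,18]],
  [0,[-102,-205,0],[0,0,25]],
  [0,[-125,-252,0],[0,0,31]],
])

```text
t: 6.72
tool_pos: [0.4951, -0.1045, 0.2991]
eef_rot: [0.468, 0.884, -0.0, -0.0]
wrist_force: [0.3, -0.1, -1.6]
gripper_width: 0.009
```

```bash
python3 mv.py 0.4952 -0.2114 0.275 124.4
```

```text
t 6.725 pos [ 0.4951 -0.1045  0.2991] yaw 124.16 F [ 0.3 -0.1 -1.6] w 0.009 q7 0.57
shift [-88.5 -60.   24.1] turn [-0.07 -0.03 -0.24]
```

Request:
play_rows([
  [0,[-35,-24,0],[0,0,0]],
  [0,[-70,-48,8],[0,0,0]],
  [0,[-88.5,-60,20],[0,0,-0.2]],
  [0,[-88.5,-60,20],[0,0,-0.2]],
  [0,[-88.5,-60,20],[0,0,-0.2]],
])

```text
t: 7.35
tool_pos: [0.497, -0.207, 0.2793]
eef_rot: [0.464, 0.886, 0.0, -0.0]
wrist_force: [-0.2, 0.2, -1.7]
gripper_width: 0.0083
```

```bash
python3 mv.py 0.4952 -0.2114 0.275 124.4;python3 - <<'E'
from h import *
im=[]
for n in ("top","side"):
    p=arm.capture(n)
    c=proj(p,[.4952,-.2114,.16]).astype(int);I=p["pixels"][max(c[1]-40,0):c[1]+40,c[0]-40:c[0]+40]
    im.append(cv2.resize(I,(400,400),interpolation=cv2.INTER_CUBIC))
    for l in ("beater_collar","beater_tip","beater_grip","socket_mouth"):
        for d in arm.mark_of(p,l)[:3]: print(n,l,round(d["score"],2),np.round(d["xyz"],4))
cv2.imwrite("pics/s1.png",np.hstack(im))
E
```

```text
t 7.35 pos [ 0.497  -0.207   0.2793] yaw 124.77 F [-0.2  0.2 -1.7] w 0.0083 q7 0.75
shift [-2.6 -4.   4.3] turn [ 0.03 -0.07  0.37]
top beater_collar 0.74 [ 0.4962 -0.2049  0.1827]
top beater_collar 0.67 [0.6201 0.2567 0.031 ]
top beater_collar 0.58 [0.5989 0.1707 0.0322]
top beater_tip 0.83 [6.160e-01 2.532e-01 1.000e-04]
top beater_tip 0.72 [5.95e-01 1.70e-01 3.00e-04]
top beater_tip 0.68 [ 0.4979 -0.2084  0.1445]
top beater_grip 0.78 [0.5986 0.1701 0.1192]
top beater_grip 0.76 [ 0.4954 -0.2095  0.2987]
top beater_grip 0.75 [0.6208 0.2545 0.1191]
top socket_mouth 0.46 [ 0.4931 -0.21    0.1184]
side beater_collar 0.85 [0.6158 0.2559 0.0295]
side beater_collar 0.73 [ 0.4919 -0.2057  0.1818]
side beater_collar 0.56 [0.595  0.1698 0.0361]
side beater_tip 0.64 [5.934e-01 1.689e-01 5.000e-04]
side beater_tip 0.62 [ 0.6182  0.2554 -0.001 ]
side beater_tip 0.55 [ 0.4922 -0.2074  0.1403]
side beater_grip 0.91 [0.6187 0.2521 0.1123]
side beater_grip 0.83 [0.5961 0.1718 0.1165]
side beater_grip 0.81 [ 0.4937 -0.2043  0.2949]
side socket_mouth 0.59 [ 0.4973 -0.2134  0.1166]
side socket_mouth 0.43 [ 0.4939 -0.2067  0.1405]
side socket_mouth 0.18 [ 0.664   0.4055 -0.0009]
```

View pics/s1.png

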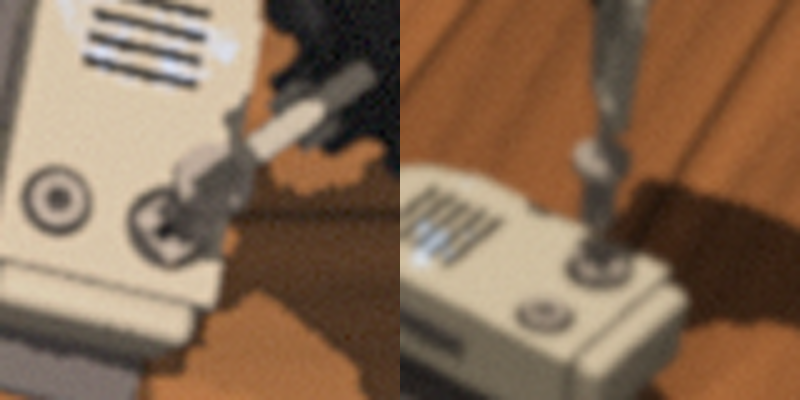

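Request:
play_rows([
  [0,[-2.6,-4,4],[0,0,0.3]],
  [0,[-2.6,-4,4],[0,0,0.3]],
  [0,[-2.6,-4,4],[0,0,0.3]],
])

```text
t: 8.22
tool_pos: [0.4949, -0.2136, 0.2753]
eef_rot: [0.467, 0.884, 0.0, -0.0]
wrist_force: [-0.3, 0.8, -1.8]
gripper_width: 0.0086
```

```bash
python3 mv.py 0.4952 -0.2114 0.255 124.4;cat > ov.py <<'E'
from h import *
import sys
def run(name,dx=0,dy=0):
    o=arm.get_obs();T=R.from_quat(o["eef_rot"]).as_matrix();P=o["tool_pos"];im=[]
    for n in ("top","side"):
        ps=[arm.capture(n) for _ in range(2)];p=dict(ps[0]);p["pixels"]=np.mean([x["pixels"] for x in ps],0).astype(np.uint8)
        np.savez(f"pics/{name}_{n}.npz",**{k:np.array(v) for k,v in p.items()})
        c=proj(p,[.4952,-.2114,.15]);w=32;S=400/(2*w);o0=np.round(c)-w
        I=p["pixels"][int(o0[1]):int(o0[1])+2*w,int(o0[0]):int(o0[0])+2*w]
        I=cv2.resize(I,(400,400),interpolation=cv2.INTER_CUBIC);J=I.copy()
        def dr(Q,col):
            Q=np.array([((proj(p,x)-o0)+.5)*S-.5 for x in Q]).astype(np.int32);cv2.polylines(J,[Q],True,col,1)
        B=P+np.array([dx,dy,0]);a=np.linspace(0,2*np.pi,40)
        zc=P[2]-.1346+.04
        for z in (zc,zc+.006): dr([[B[0]+.015*np.cos(t),B[1]+.015*np.sin(t),z] for t in a],(0,255,0))
        x=T[:,0];y=T[:,1]
        for r,z in ((.009,zc-.036),(.0065,zc-.04)):
            t=.0025 if r>.007 else .0015
            q=np.array([B[0],B[1],z])
            for u,v in ((x,y),(y,x)): dr([q+u*r+v*t,q+u*r-v*t,q-u*r-v*t,q-u*r+v*t],(255,0,0))
        s=np.array([.4952,-.2114,.121]);th=np.radians(34.4);u=np.array([np.cos(th),np.sin(th),0]);v=np.array([-u[1],u[0],0]);h=.0125
        dr([s+h*u+h*v,s+h*u-h*v,s-h*u-h*v,s-h*u+h*v],(0,0,255))
        im.append(np.vstack([I[:300],J[:300]]) if 0 else np.hstack([I,J]))
    cv2.imwrite(f"pics/{name}.png",cv2.resize(np.vstack(im),(600,600),interpolation=cv2.INTER_AREA) if 0 else np.vstack(im)[:, :])
    for k,i in zip("ts",im): cv2.imwrite(f"pics/{name}_{k}.png",i)
if __name__=="__main__": run(sys.argv[1])
E
python3 ov.py o1
```

```text
t 8.225 pos [ 0.4949 -0.2136  0.2753] yaw 124.31 F [-0.3  0.8 -1.8] w 0.0086 q7 0.76
shift [ 1.6  1.5 20.3] turn [-0.   -0.01 -0.09]
```

View pics/o1_t.png

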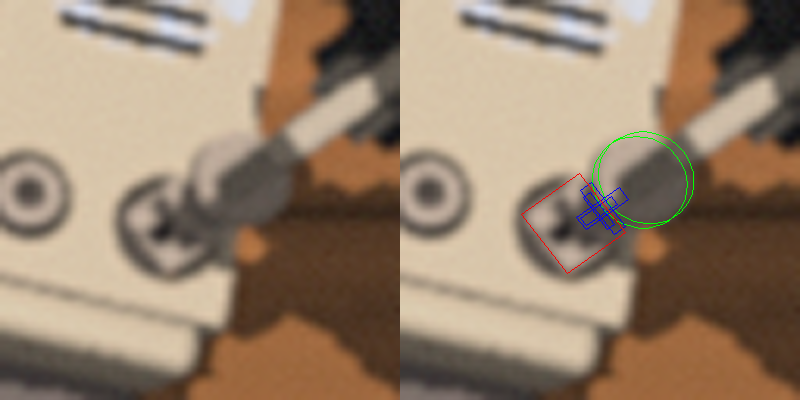

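View pics/o1_s.png

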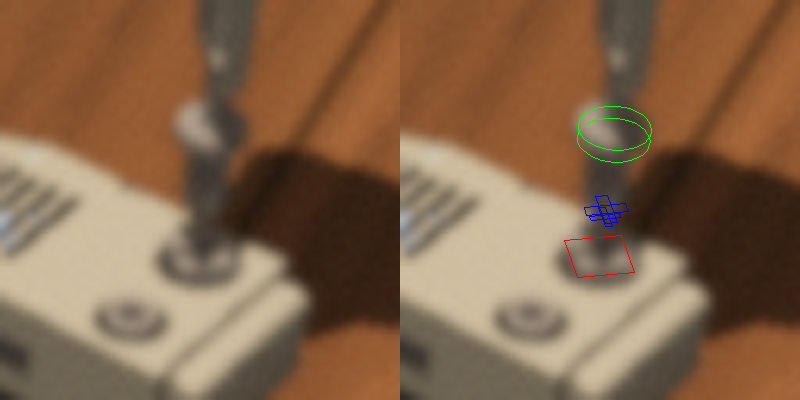

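```bash
python3 mv.py 0.4957 -0.212 0.257 124.4
```

```text
t 8.425 pos [ 0.4951 -0.2134  0.2754] yaw 124.33 F [-0.6 -0.4 -0.4] w 0.0086 q7 0.76
shift [ 0.8  1.3 18.4] turn [ 0.01  0.01 -0.07]
```

Request:
play_rows([
  [0,[0.8,1.3,5],[0,0,0]],
  [0,[0.8,1.3,12],[0,0,0]],
  [0,[0.8,1.3,17],[0,0,0]],
  [0,[0.8,1.3,17],[0,0,0]],
])

```text
t: 8.93
tool_pos: [0.4952, -0.212, 0.2577]
eef_rot: [0.467, 0.884, -0.0, -0.001]
wrist_force: [0.1, 0.1, -1.7]
gripper_width: 0.0087
```

```bash
python3 mv.py 0.4957 -0.212 0.25 124.4; python3 ov.py o2
```

```text
t 8.925 pos [ 0.4952 -0.212   0.2577] yaw 124.33 F [ 0.1  0.1 -1.7] w 0.0087 q7 0.74
shift [-0.3  0.4  7.7] turn [-0.04 -0.06 -0.07]
```

View pics/o2_t.png

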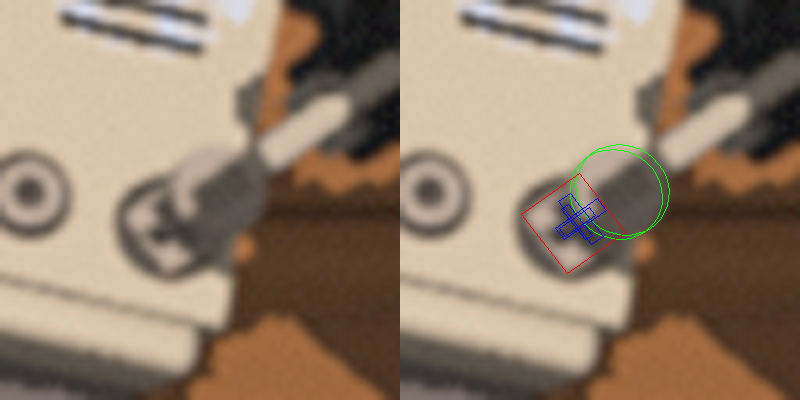

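View pics/o2_s.png

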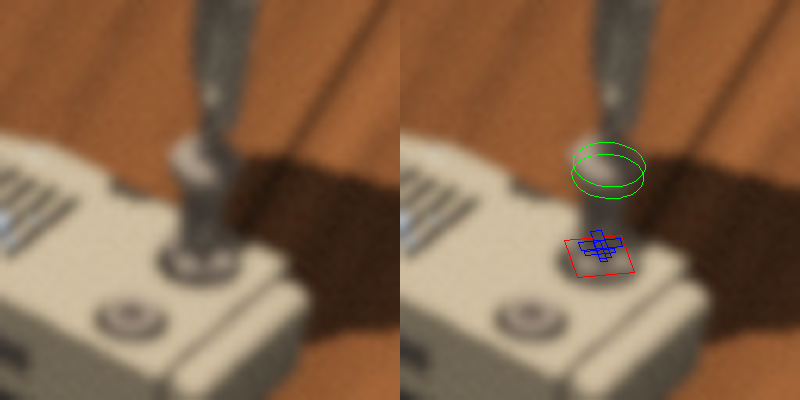

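```bash
python3 mv.py 0.4959 -0.2125 0.25 124.4
```

```text
t 9.125 pos [ 0.4958 -0.2121  0.2586] yaw 124.33 F [ 1.4  0.4 -1.2] w 0.0083 q7 0.74
shift [-0.4 -0.1  8.6] turn [ 0.01  0.02 -0.07]
```

Request:
play_rows([
  [0,[-0.4,0,2],[0,0,0]],
  [0,[-0.4,0,4],[0,0,0]],
  [0,[-0.4,0,6],[0,0,0]],
  [0,[-0.4,0,6],[0,0,0]],
])

```text
t: 9.62
tool_pos: [0.4957, -0.2124, 0.2521]
eef_rot: [0.467, 0.884, -0.0, -0.0]
wrist_force: [0.2, 0.9, -1.7]
gripper_width: 0.0085
```

```bash
python3 mv.py 0.4959 -0.2125 0.247 124.4
```

```text
t 9.625 pos [ 0.4957 -0.2124  0.2521] yaw 124.33 F [ 0.2  0.9 -1.7] w 0.0085 q7 0.74
shift [-0.2  0.1  5.1] turn [-0.01 -0.02 -0.07]
```

Request:
play_rows([
  [0,[0,0,1.5],[0,0,0]],
  [0,[0,0,3],[0,0,0]],
  [0,[0,0,4.5],[0,0,0]],
  [0,[0,0,4.5],[0,0,0]],
])

```text
t: 10.12
tool_pos: [0.4958, -0.2124, 0.2477]
eef_rot: [0.467, 0.884, -0.0, -0.0]
wrist_force: [-0.3, 0.1, -1.2]
gripper_width: 0.0088
```

Request:
play_rows([
  [0,[0,0,1.5],[0,0,0]],
  [0,[0,0,3],[0,0,0]],
  [0,[0,0,3],[0,0,0]],
])

```text
t: 10.5
tool_pos: [0.4957, -0.2124, 0.2447]
eef_rot: [0.467, 0.884, -0.0, -0.0]
wrist_force: [0.2, -0.4, -1.4]
gripper_width: 0.0086
```

Request:
play_rows([
  [0,[0,0,3],[0,0,0]],
  [0,[0,0,6],[0,0,0]],
  [0,[0,0,9],[0,0,0]],
  [0,[0,0,9],[0,0,0]],
])

```text
t: 11.0
tool_pos: [0.4956, -0.2124, 0.2355]
eef_rot: [0.467, 0.884, -0.0, -0.0]
wrist_force: [-0.5, -0.2, -0.4]
gripper_width: 0.0086
```

```bash
python3 mv.py 0.4959 -0.2125 0.2156 124.4; python3 ov.py o3
```

```text
t 11.0 pos [ 0.4956 -0.2124  0.2355] yaw 124.33 F [-0.5 -0.2 -0.4] w 0.0086 q7 0.73
shift [-0.3  0.1 19.9] turn [-0.02 -0.03 -0.07]
```

View pics/o3_s.png

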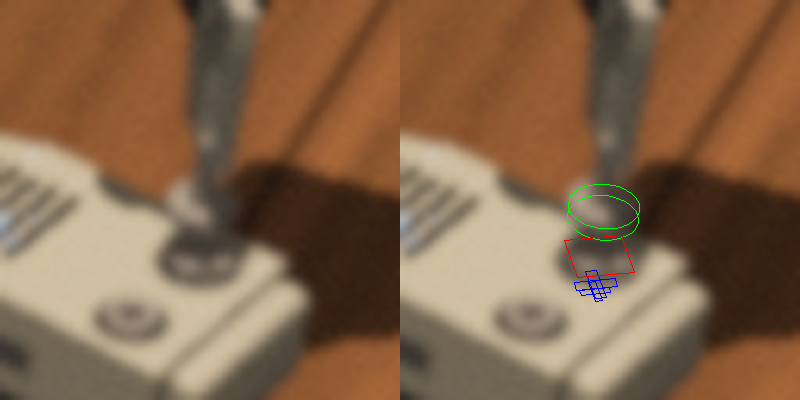

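View pics/o3_t.png

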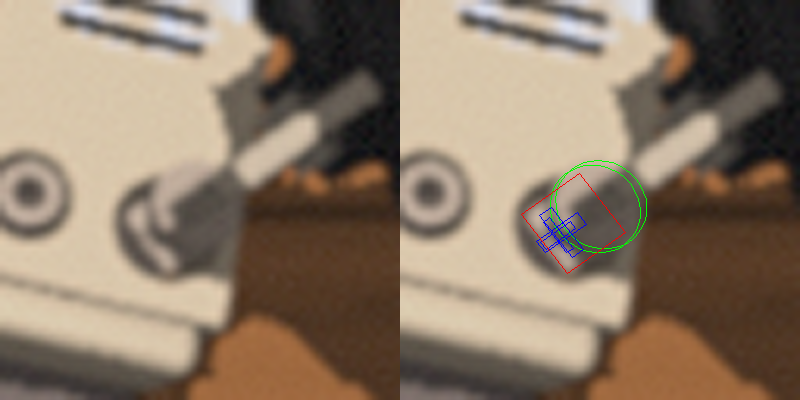

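The stem is in the slot with the collar about 20 mm above the mouth, and there's no side load. I'll keep going down onto the spring.

Request:
play_rows([
  [0,[0,0,3],[0,0,0]],
  [0,[0,0,6],[0,0,0]],
  [0,[0,0,8.5],[0,0,0]],
  [0,[0,0,11],[0,0,0]],
  [0,[0,0,11],[0,0,0]],
])

```text
t: 11.82
tool_pos: [0.496, -0.2124, 0.2251]
eef_rot: [0.467, 0.884, -0.0, 0.0]
wrist_force: [-0.3, 0.1, 3.0]
gripper_width: 0.0086
```

Request:
play_rows([
  [0,[0,0,2],[0,0,0]],
  [0,[0,0,4],[0,0,0]],
  [0,[0,0,6],[0,0,0]],
  [0,[0,0,6],[0,0,0]],
])

```text
t: 12.32
tool_pos: [0.496, -0.2124, 0.2189]
eef_rot: [0.467, 0.884, 0.0, 0.0]
wrist_force: [-0.8, -0.4, 3.3]
gripper_width: 0.0089
```

Request:
play_rows([
  [0,[0,0,1],[0,0,0]],
  [0,[0,0,2],[0,0,0]],
  [0,[0,0,2],[0,0,0]],
])

```text
t: 12.7
tool_pos: [0.496, -0.2124, 0.2169]
eef_rot: [0.467, 0.884, 0.0, 0.0]
wrist_force: [-0.8, 0.8, 5.3]
gripper_width: 0.0088
```

Request:
play_rows([
  [0,[0,0,1],[0,0,0]],
  [0,[0,0,2],[0,0,0]],
  [0,[0,0,2],[0,0,0]],
])

```text
t: 13.08
tool_pos: [0.4962, -0.2125, 0.2155]
eef_rot: [0.467, 0.884, 0.0, 0.0]
wrist_force: [-1.6, 0.1, 8.6]
gripper_width: 0.0088
```

```bash
python3 mv.py 0.4959 -0.2125 0.2156 124.4; python3 ov.py o4
```

```text
t 13.075 pos [ 0.4962 -0.2125  0.2155] yaw 124.32 F [-1.6  0.1  8.6] w 0.0088 q7 0.71
shift [ 0.2 -0.3 -0.1] turn [ 0.03  0.05 -0.08]
```

View pics/o4_s.png

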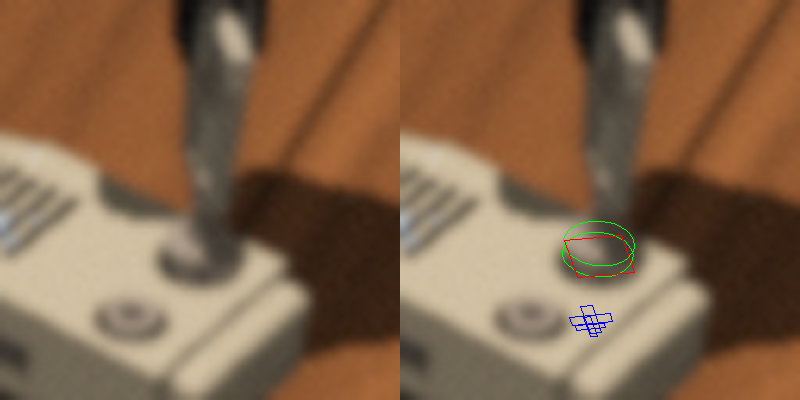

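The TCP is at its computed home height and the force now exceeds the spring alone. I'll press a little more to confirm a hard stop.

Request:
play_rows([
  [0,[0,0,1],[0,0,0]],
  [0,[0,0,1],[0,0,0]],
  [0,[0,0,1],[0,0,0]],
], grip_force=100)

```text
t: 13.65
tool_pos: [0.4965, -0.2125, 0.2155]
eef_rot: [0.467, 0.884, -0.0, 0.001]
wrist_force: [-2.9, 1.2, 14.5]
gripper_width: 0.0084
```

Request:
play_rows([
  [0,[0,0,1],[0,0,0]],
  [0,[0,0,1],[0,0,0]],
  [0,[0,0,1],[0,0,0]],
])

```text
t: 14.02
tool_pos: [0.4968, -0.2126, 0.2154]
eef_rot: [0.467, 0.884, -0.0, 0.001]
wrist_force: [-5.0, 0.5, 20.8]
gripper_width: 0.0083
```

Request:
play_rows([
  [0,[0,0,0],[0,0,0]],
  [0,[0,0,0],[0,0,0]],
  [0,[0,0,0],[0,0,0]],
  [0,[0,0,0],[0,0,0]],
])

```text
t: 14.52
tool_pos: [0.4968, -0.2126, 0.2154]
eef_rot: [0.467, 0.884, -0.0, 0.001]
wrist_force: [-5.0, 0.8, 22.1]
gripper_width: 0.0084
```

```bash
python3 mv.py 0.4959 -0.2125 0.2156 124.4; python3 ov.py o5
python3 - <<'E'
from h import *
for n in ("top","side"):
    p=arm.capture(n);cv2.imwrite(f"pics/end_{n}.png",p["pixels"])
    for l in ("beater_collar","dough_hook","spice_jar","tub","extract_bottle"):
        for d in arm.mark_of(p,l)[:3]: print(n,l,round(d["score"],2),np.round(d["xyz"],3))
a=cv2.imread("pics/o5_t.png");b=cv2.imread("pics/o5_s.png");cv2.imwrite("pics/o5.png",np.hstack([a[:,:400],b[:,:400]]))
E
```

```text
t 14.525 pos [ 0.4968 -0.2126  0.2154] yaw 124.31 F [-5.   0.8 22.1] w 0.0084 q7 0.71
shift [ 0.6 -0.7 -0.2] turn [ 0.05  0.14 -0.09]
top beater_collar 0.83 [ 0.495 -0.211  0.118]
top beater_collar 0.81 [0.617 0.253 0.034]
top beater_collar 0.53 [0.598 0.17  0.029]
top dough_hook 0.7 [0.454 0.297 0.063]
top tub 0.68 [0.437 0.032 0.   ]
top extract_bottle 0.78 [ 0.666  0.409 -0.001]
top extract_bottle 0.47 [0.436 0.031 0.001]
side beater_collar 0.94 [0.619 0.256 0.032]
side beater_collar 0.75 [0.597 0.172 0.036]
side beater_collar 0.74 [ 0.492 -0.208  0.118]
side dough_hook 0.63 [0.456 0.296 0.066]
side spice_jar 0.93 [ 0.658  0.066 -0.   ]
side spice_jar 0.16 [0.474 0.241 0.062]
side tub 0.72 [0.435 0.025 0.002]
side extract_bottle 0.58 [ 0.669  0.406 -0.001]
```

View pics/o5.png

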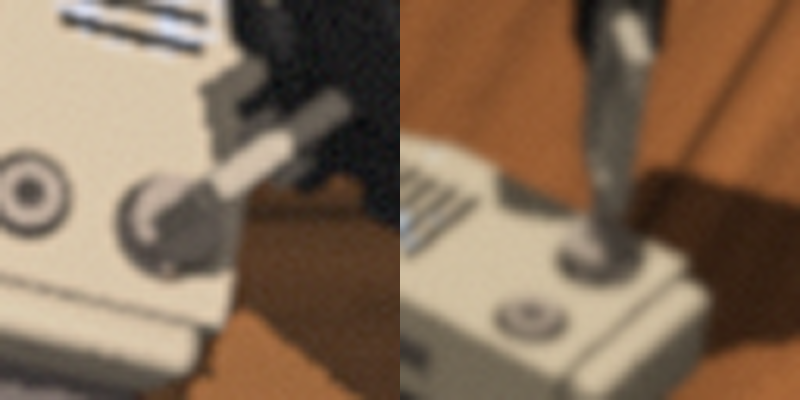

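View pics/end_side.png

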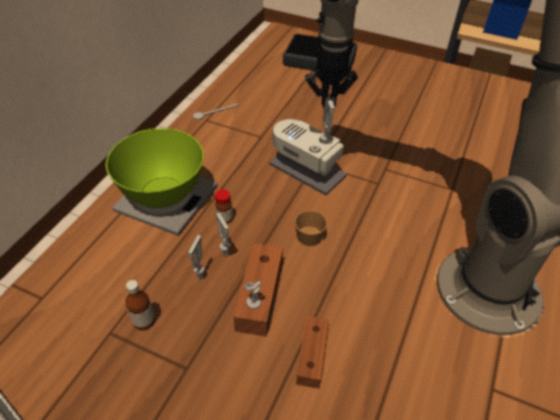

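The collar covers the socket in both views: top crop about (165,225), side crop about (200,250). The dough hook, jar, bottle and tub are where they started. Handing in.

```bash
python3 -c "
from station import arm
print(arm.close_job()); print(arm.get_obs()['wrist_force'],arm.get_obs()['t'])"
```

```text
the job is handed in; nothing more can be done
None
the job is handed in; nothing more can be done
```

The flat beater is out of the rack and in the square socket, with its collar down on the mouth. I handed the job in at about 15 s, still gripping it at 100 N and pressing it down.

**Turn and fit:** I gripped the large beater by its top bar and turned it about 31° to match the slot, which I measured at about 34°. The stem went in with only about 1 N of side force. I then pressed it through the spring.

**Last checks:**
- **Seating:** The tool stopped hard at z = 0.2154 m (0.2156 m computed for home). Two further 1 mm commands left it there while the upward force rose to about 22 N, well above the spring's 6.9 N. The networks put the collar at z = 0.118 m; the mouth is at 0.121 m, so this is within their 4 mm error.
- **Bystanders:** In the last pictures the dough hook, jar, bottle and tub were within a few millimetres of where they started.

**What disagreed:**
- **Slot angle:** The fit in the blurred side view gave 45°, so I went by the top view's 34°, which the smooth entry bore out.
- **Beater position:** The pictures showed the held beater about 1 to 2 mm off the tool's centre, and I allowed for 1.3 mm.
- **Side force:** Pressing left about 5 N of sideways force at the wrist.

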